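# Reload the cartridge reader

### The job

Take the spent cartridge out of the open end of the reader's V-groove and lay it in the white tray. Then lay the long cartridge from the slanted rack in the open end of the groove, nose towards the arch, and gently slide it along the groove, right under the arch, until its nose rests against the sprung stop; do not drive the stop to the end of its travel. Leave the short cartridges and everything else as they are.

Things in the scene. Friction and masses are not known exactly. Their poses are not given: they have to be found in the camera images.
- fresh: the long cartridge in the slanted rack: a steel cylinder, 30 mm diameter, 140 mm long, black cap (26 mm, flat face), stepped nose (last 10 mm is 22 mm in diameter); 0.12 to 0.26 kg. Origin at the centre of the cap's flat face, +x along the axis to the nose. In the rack it slopes 30 degrees from level, cap low, nose high. Which of the three slots it lies in varies
- fresh_middle (a point): midpoint of the long cartridge's axis, 70 mm from both ends (best grasp)
- fresh_nose (a point): centre of the flat nose tip of the long cartridge, 140 mm from the cap's face
- spent: the spent cartridge, identical to the long one, lying at first in the open end of the groove, nose towards the arch and 10 to 45 mm short of it. Origin at the centre of the cap's flat face, +x along the axis to the nose
- spent_middle (a point): midpoint of the spent cartridge's axis, 70 mm from both ends
- spent_nose (a point): centre of the spent cartridge's nose tip
- short_a: short cartridge, 30 mm diameter, 100 mm long, same make as the long one, in the slanted rack; not wanted. Origin at the centre of the cap's face, +x along the axis to the nose
- short_b: short cartridge, 30 mm diameter, 100 mm long, same make as the long one, in the slanted rack; not wanted. Origin at the centre of the cap's face, +x along the axis to the nose
- station: the fixed reader: base plate 385 x 90 mm, 12 mm thick; origin on the table, +x along the groove towards the stop. V rail from x = -190 to 165 mm, 26 mm wide, walls at 35 degrees from level with top edges 50 mm above the table, on a 10 mm wide spine: free room beside it down to the plate. A cartridge lies in it with its axis at y = 0, 60 mm above the table. Open loading end: x = -190 to 0
- groove_mouth (a point): point on a lying cartridge's axis at the arch's front face (station x = 0). The solid arch over x = 0 to 45 mm has its underside 96 mm, its top 112 mm above the table, 74 mm wide inside; a clear guard, top 100 mm, covers the rest up to an end plate (top 112 mm). Once home, the cap face is 14 mm inside the arch: whatever pushes it must lean back from the arch by 25 to 45 degrees
- stop (a joint): travel of the sprung stop in m: 0 free, 0.014 fully in, growing as it is pressed. Its rubber face stands at station x = 154 mm when free; spring 800 N/m (3 mm takes 2.4 N). Sliding friction of a cartridge in the groove adds 0.7 to 2.5 N
- rack: fixed white rack, 160 x 225 mm, origin at the centre of its underside. Three V slots 72 mm apart (y = -72, 0, 72 mm), 26 mm wide overall, each sloping up at 30 degrees towards the rack's +x; the middle of a long cartridge lies at x = 0, 90 mm above the table; free room beside each slot
- tray: fixed open white tray, outside 120 mm (x) by 200 mm (y), walls 4 mm thick and 22 mm high, floor 4 to 5 mm thick; origin at the centre of its underside; a cartridge lies along its y
- reagent: amber reagent bottle, 52 mm diameter, 105 mm tall, standing; origin at the centre of its base; bystander
- beaker: glass beaker, 70 mm diameter, 85 mm tall, standing; origin at the centre of its base; bystander
- jar: white jar, 64 mm diameter, 70 mm tall, standing; origin at the centre of its base; bystander
- pipette: hand pipette lying on the table, about 240 mm long (from 80 mm behind to 160 mm ahead of its origin along its x), 22 mm thick; bystander
Mind the look-alikes: they are no part of the job. Leave any purple or turquoise look-alike of the fresh alone.

How it is judged:
By the outcome, as a careful person would: the job done as asked, in the order asked, and still so for the second after the job is handed in, with the robot touching nothing.
It also fails if it takes over 66 s, if anything falls off the work surface, if the arm or the gripper's body presses on something with over 40 N, if the wrist force passes 120 N, or if a joint passes its speed limit or range.

### The arm

A 6-joint arm with a two-finger parallel gripper is mounted at the origin on the work surface. World frame = base frame: x ahead of the robot, y to its left, z up, the work surface at z = 0. Lengths are in m, angles in rad, forces in N, time in s.
With the tool pointing down it reaches from about 0.325 to 0.9 m from the base axis. Payload 6.1 kg.
Tool frame: the origin (TCP) lies at the very end of the fingers, on their centre line; the grasp point (between the pads) lies 19 mm behind it; z points along the fingers, y is the line along which they close (so a half turn about z gives the same grasp; the last joint's range is limited). The gripper opens to 85 mm and grips with 20 to 120 N. Pads are 22 mm wide; open, the fingers measure 114 mm over their backs; the gripper's body (76 mm by 85 mm) begins 54 mm behind the grasp point. The pads swing forward as they close: fully open they stand 13 mm farther back than shut.
Start: joints at [1.211, 0.22, 1.526, -0, 1.395, -0.126], TCP at [0.145, 0.608, 0.231] pointing down, gripper open.
Joint ranges: [-2.98, 2.98], [-0.91, 2.08], [0.09, 2.57], [-1.24, 4.39], [0.2, 2.65], [-2.68, 2.68]. Speed limits (rad/s): [2.57, 2.57, 3.01, 3.14, 3.14, 3.14].

### API

Orientations are given as a unit quaternion [w, x, y, z].
In Python, from bench import arm gives the robot as it stands.
- The arm moves only by the tool send_rows, never from a script. Its argument "increments" is a list that holds one entry, the list of rows, each a list of 7 numbers: the closure in counts, from 0 (fully open) to 255 (shut), then the shift along the tool's x, y, z in m, then the turn, a rotation vector about the tool's x, y, z in rad. In form: [[[jaw, tx, ty, tz, ax, ay, az], ...]]. A call has 1 to 10 rows; each row shifts and turns the commanded pose from where the row before left it, along the tool's axes as they then stand; what a row does not reach is not made up. A row lasts 1/12 s, in which the tool goes at most 41.7 mm and 7.16 degrees, less where a joint would pass 70% of its speed; a pose out of reach is approached as far as the arm can. A call with a gripper value outside its range is refused whole. The fingers move at their own pace and stop on an object; "squeeze" is the grip in N (left out, the last holds). Time passes only in rows, so rows that do not move let the fingers close. It gives the time, the measured TCP pose, the force, the opening and the grip force at its end, in the units of the state.
- arm.get_obs(): the state, without advancing time (a new reading comes with each control period).
- arm.camera(name): name is "scene" or "side" or "wrist"; returns the picture (420x560x3 uint8, red, green, blue); there is no depth.
- arm.camera_model(name): a dict with "fx", "fy", "cx", "cy" (pixels), "eye" and "attitude" of the camera in the world. Camera axes: x right, y down, z forward; pixel columns grow to the right and rows downward; lengths in m; the calibration is good to about 2 mm. A picture is of the moment at which its call begins: read the wrist's pose just before it. camera_model takes no time and is no camera call; for the wrist camera it gives the pose at the moment of the call.
- arm.job_done(): hands the job in; it is judged then, once.
The state is a dict: "time_s": time; "joint_pos": joint angles; "joint_vel": joint speeds; "joint_efforts": joint torques, N m; "position": TCP position; "ee_rot": TCP orientation; "contact_force": force on the tool from outside, world axes, zero at the start; "moment": the same for the moment, N m; "finger_gap": finger opening in m; "finger_force": force on a finger pad.
Only numpy, scipy, OpenCV 4.12 (cv2) and the standard library are available. Lean on these libraries where they do the work, as an engineer would, in place of code of your own. Each camera call takes 0.05 s, during which the arm holds its last target. There are 200 camera calls.

## Working session

There is one attempt and no reset: what is moved stays moved. The work goes in short steps, Python scripts to look and compute and a tool call to move; the robot and the scene stay as the last step left them, time stands still between calls to the robot, and variables do not carry over. Pictures are saved under pics/ and viewed, at most 10 in all, crops included, and the job is handed in when it is done.

Besides the shell and the picture viewer there is one more tool, called after "Emit:" as name(argument=value, ...), one argument or row to a line, values as JSON. send_rows: Moves the arm, as the interface text tells. Its arguments: {"type":"object","properties":{"increments":{"type":"array"},"squeeze":{"type":"number"}},"required":["increments"]}

```bash
ls; mkdir -p pics; python3 - <<'E'
from bench import arm
import cv2,numpy as np
for n in ["scene","side"]:
    im=arm.camera(n); cv2.imwrite(f"pics/{n}0.png",im[:,:,::-1]); print(n,arm.camera_model(n))
a=cv2.imread("pics/scene0.png")
print(arm.get_obs()); print(arm.camera_model("wrist"))
E
```

```text
pics
scene {'fx': 400.3701903040799, 'fy': 400.3701903040799, 'cx': 280.80571212752756, 'cy': 212.32788436631924, 'eye': array([ 0.99006596, -0.37869549,  1.12218452]), 'attitude': array([-0.25366916,  0.88920278,  0.36449553, -0.11006076])}
side {'fx': 524.4086416101148, 'fy': 524.4086416101148, 'cx': 285.87975691526736, 'cy': 209.08787320846557, 'eye': array([-0.26078398,  1.38377155,  1.00328271]), 'attitude': array([ 0.13571822, -0.21750054,  0.8434425 , -0.47210044])}
{'time_s': 0.1, 'joint_pos': array([ 1.21091175e+00,  2.21159097e-01,  1.52749780e+00,  1.89553689e-05,
        1.39473955e+00, -1.26094771e-01]), 'joint_vel': array([ 1.54644383e-04, -2.77409631e-03, -3.40997585e-03, -9.10472375e-05,
        9.49067392e-04, -2.72836497e-04]), 'joint_efforts': array([ 9.97581810e-04, -4.98233664e+01, -3.90551734e+01, -2.41236030e-04,
        5.53053207e-03, -5.94146300e-06]), 'position': array([0.1445878 , 0.60747275, 0.23030075]), 'ee_rot': array([-2.26057359e-04,  1.16630476e-01,  9.93174969e-01, -8.73158565e-04]), 'contact_force': array([-0.58339617,  0.33344687, -0.50199675]), 'moment': array([ 0.01357276, -0.00856908, -0.00118438]), 'finger_force': 0.0, 'finger_gap': 0.08519628895270459}
{'fx': 302.5382727990172, 'fy': 302.5382727990172, 'cx': 279.5489484342986, 'cy': 212.09320897206544, 'eye': array([0.08137386, 0.62126956, 0.37451351]), 'attitude': array([0.10206321, 0.77833716, 0.61437843, 0.07945759])}
```

View pics/scene0.png

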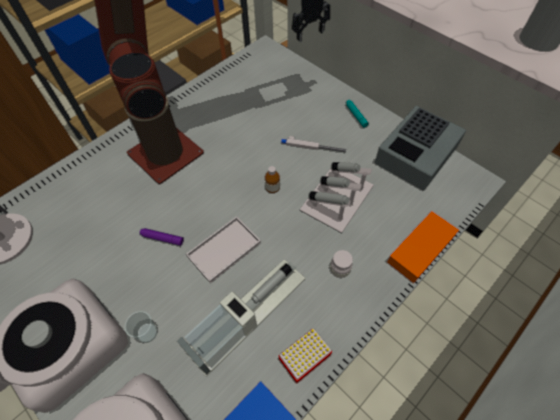

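View pics/side0.png

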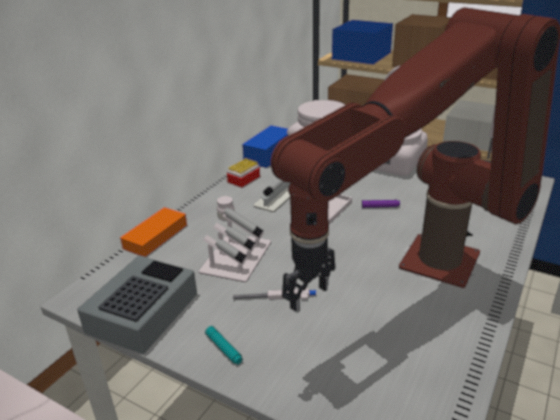

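```bash
cat > h.py <<'E'
from bench import arm
import cv2,numpy as np
from scipy.spatial.transform import Rotation as R
def rot(q): return R.from_quat(q,scalar_first=True).as_matrix()
def ray(m,px):
    d=np.array([(px[0]-m['cx'])/m['fx'],(px[1]-m['cy'])/m['fy'],1.]); return np.array(m['eye']),rot(m['attitude'])@d
def onz(m,px,z):
    e,d=ray(m,px); return e+d*(z-e[2])/d[2]
def proj(m,p):
    c=rot(m['attitude']).T@(np.array(p)-m['eye']); return np.array([m['fx']*c[0]/c[2]+m['cx'],m['fy']*c[1]/c[2]+m['cy']])
def tri(m1,p1,m2,p2):
    e,d=ray(m1,p1);f,g=ray(m2,p2); s=np.linalg.lstsq(np.c_[d,-g],f-e,rcond=None)[0]; a,b=e+d*s[0],f+g*s[1]
    return (a+b)/2,np.linalg.norm(a-b)
E
python3 - <<'E'
from h import *
a=cv2.imread("pics/scene0.png");b=cv2.imread("pics/side0.png")
c1=cv2.resize(a[145:235,285:385],(400,360),interpolation=2)
c2=cv2.resize(a[255:375,175:308],(399,360),interpolation=2)
cv2.imwrite("pics/crop1.png",np.hstack([c1,c2]))
m=arm.camera_model("scene")
for n,p,z in [("spent cap",(287,269),.06),("spent nose",(256,299),.06),("rackA",(345,167),.09),("rackB",(335,183),.09),("rackC",(325,199),.09),
  ("tray1",(187,248),.022),("tray2",(236,220),.022),("tray3",(260,241),.022),("tray4",(210,279),.022),("st1",(290,264),.012),("st2",(303,277),.012),("st3",(179,337),.012),("st4",(206,370),.012),("reagent",(272,185),0),("jar",(342,270),0),("arch",(237,303),.112),("bottle",(272,172),.105)]:
    print(n,onz(m,p,z).round(3))
E
```

```text
spent cap [ 0.661 -0.038  0.06 ]
spent nose [ 0.663 -0.162  0.06 ]
rackA [0.553 0.344 0.09 ]
rackB [0.572 0.272 0.09 ]
rackC [0.59  0.204 0.09 ]
tray1 [ 0.38  -0.191  0.022]
tray2 [ 0.413 -0.018  0.022]
tray3 [ 0.523 -0.017  0.022]
tray4 [ 0.51  -0.207  0.022]
st1 [ 0.641 -0.004  0.012]
st2 [ 0.698 -0.008  0.012]
st3 [ 0.576 -0.375  0.012]
st4 [ 0.695 -0.378  0.012]
reagent [0.385 0.171 0.   ]
jar [ 0.764  0.096 -0.   ]
arch [ 0.651 -0.215  0.112]
bottle [0.405 0.155 0.105]
```

View pics/crop1.png

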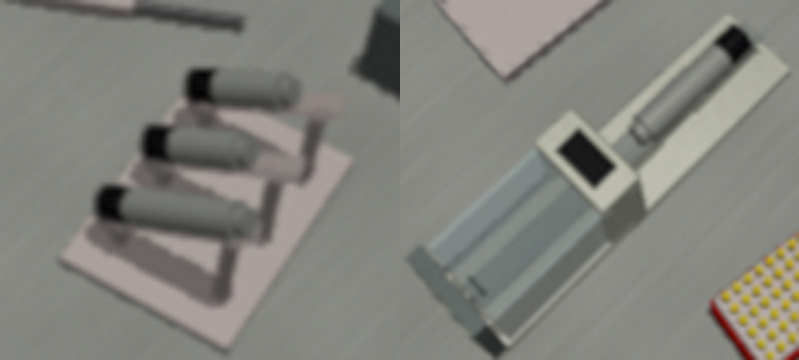

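The wanted long cartridge is in the rack slot nearest the station: scene cap (309,195), nose (348,200). Things it could be taken for are the short ones at (345,167) and (337,184), the purple stick (160,237), the turquoise stick (356,113) and the spent one (272,283). The crop confirms the slot: the bottom cartridge is about 1.4 times as long as the other two.

```bash
cat >> h.py <<'E'
def Q(tz,ty):
    z=np.array(tz,float);z/=np.linalg.norm(z);y=np.array(ty,float);y-=z*(y@z);y/=np.linalg.norm(y)
    return np.c_[np.cross(y,z),y,z]
def plan(p,Rt,jaw,n=None,frm=None):
    "rows to reach pose: straight line, even turn; frm=(pos,R) or measured"
    if frm is None: o=arm.get_obs(); frm=(o['position'],rot(o['ee_rot']))
    p0,R0=frm; w=R.from_matrix(R0.T@Rt).as_rotvec(); d=np.array(p)-p0
    n=n or int(np.ceil(max(np.linalg.norm(d)/.040,np.degrees(np.linalg.norm(w))/7.0,1)))
    out=[]
    for i in range(n):
        Ri=R0@R.from_rotvec(w*i/n).as_matrix()
        out.append([jaw]+[float(x) for x in np.r_[Ri.T@d/n,w/n].round(4)])
    print(n,'rows; turn/row',(w/n).round(4))
    for k in range(0,n,10): print(str(out[k:k+10]).replace(' ',''))
    return p,Rt
E
python3 - <<'E'
from h import *
m=arm.camera_model("wrist");o=arm.get_obs();T=rot(o['ee_rot'])
print(T.T@(m['eye']-o['position'])); print(T.T@rot(m['attitude']))
plan([.65,-.08,.27],Q([0,0,-1],[1,0,0]),0)
E
```

```text
[ 0.06472586 -0.00148097 -0.14419447]
[[-8.04639511e-04 -9.66477691e-01 -2.56749342e-01]
 [ 9.99999674e-01 -7.94623510e-04 -1.42759287e-04]
 [-6.60453968e-05 -2.56749373e-01  9.66478016e-01]]
22 rows; turn/row [-0.0001  0.      0.0608]
[[0,-0.0296,-0.0251,-0.0018,-0.0001,0.0,0.0608],[0,-0.0311,-0.0232,-0.0018,-0.0001,0.0,0.0608],[0,-0.0324,-0.0213,-0.0018,-0.0001,0.0,0.0608],[0,-0.0336,-0.0193,-0.0018,-0.0001,0.0,0.0608],[0,-0.0348,-0.0172,-0.0018,-0.0001,0.0,0.0608],[0,-0.0357,-0.0151,-0.0018,-0.0001,0.0,0.0608],[0,-0.0366,-0.0129,-0.0018,-0.0001,0.0,0.0608],[0,-0.0373,-0.0106,-0.0018,-0.0001,0.0,0.0608],[0,-0.0379,-0.0083,-0.0018,-0.0001,0.0,0.0608],[0,-0.0383,-0.006,-0.0018,-0.0001,0.0,0.0608]]
[[0,-0.0386,-0.0037,-0.0018,-0.0001,0.0,0.0608],[0,-0.0388,-0.0013,-0.0018,-0.0001,0.0,0.0608],[0,-0.0388,0.001,-0.0018,-0.0001,0.0,0.0608],[0,-0.0386,0.0034,-0.0018,-0.0001,0.0,0.0608],[0,-0.0384,0.0057,-0.0018,-0.0001,0.0,0.0608],[0,-0.0379,0.008,-0.0018,-0.0001,0.0,0.0608],[0,-0.0374,0.0103,-0.0018,-0.0001,0.0,0.0608],[0,-0.0367,0.0126,-0.0018,-0.0001,0.0,0.0608],[0,-0.0359,0.0148,-0.0018,-0.0001,0.0,0.0608],[0,-0.0349,0.0169,-0.0018,-0.0001,0.0,0.0608]]
[[0,-0.0338,0.019,-0.0018,-0.0001,0.0,0.0608],[0,-0.0326,0.021,-0.0018,-0.0001,0.0,0.0608]]
```

Emit:
send_rows(
  increments=[
    [[0,-0.03,-0.025,-0.002,0,0,0.061],[0,-0.031,-0.023,-0.002,0,0,0.061],[0,-0.032,-0.021,-0.002,0,0,0.061],[0,-0.034,-0.019,-0.002,0,0,0.061],[0,-0.035,-0.017,-0.002,0,0,0.061],[0,-0.036,-0.015,-0.002,0,0,0.061],[0,-0.037,-0.013,-0.002,0,0,0.061],[0,-0.037,-0.011,-0.002,0,0,0.061],[0,-0.038,-0.008,-0.002,0,0,0.061],[0,-0.038,-0.006,-0.002,0,0,0.061]],
  ],
)

```text
time_s: 0.93
position: [0.3758, 0.2942, 0.2512]
ee_rot: [-0.0, 0.411, 0.912, -0.0]
contact_force: [0.5, 1.1, 0.4]
finger_gap: 0.0854
finger_force: 0.0
```

Emit:
send_rows(
  increments=[
    [[0,-0.039,-0.004,-0.002,0,0,0.061],[0,-0.039,-0.001,-0.002,0,0,0.061],[0,-0.039,0.001,-0.002,0,0,0.061],[0,-0.039,0.003,-0.002,0,0,0.061],[0,-0.038,0.006,-0.002,0,0,0.061],[0,-0.038,0.008,-0.002,0,0,0.061],[0,-0.037,0.01,-0.002,0,0,0.061],[0,-0.037,0.013,-0.002,0,0,0.061],[0,-0.036,0.015,-0.002,0,0,0.061],[0,-0.035,0.017,-0.002,0,0,0.061]],
  ],
)

```text
time_s: 1.77
position: [0.6055, -0.0199, 0.2708]
ee_rot: [-0.0, 0.666, 0.746, -0.0]
contact_force: [0.8, 0.5, 0.1]
finger_gap: 0.0854
finger_force: 0.0
```

Emit:
send_rows(
  increments=[
    [[0,-0.034,0.019,-0.002,0,0,0.061],[0,-0.033,0.021,-0.002,0,0,0.061],[0,0,0,0,0,0,0]],
  ],
)

```text
time_s: 2.02
position: [0.6527, -0.0876, 0.2733]
ee_rot: [0.0, 0.712, 0.702, -0.001]
contact_force: [-1.3, 1.2, -0.1]
finger_gap: 0.0856
finger_force: 0.0
```

```bash
cat > snap.py <<'E'
import sys,json
from h import *
n=sys.argv[1]; m=arm.camera_model("wrist"); im=arm.camera("wrist")
cv2.imwrite(f"pics/{n}.png",im[:,:,::-1]); json.dump({k:np.array(v).tolist() for k,v in m.items()},open(f"pics/{n}.json","w"))
o=arm.get_obs(); print({k:np.round(o[k],4) for k in ['time_s','position','ee_rot','joint_pos','contact_force','finger_gap']})
E
python3 snap.py w1
```

```text
{'time_s': np.float64(2.0667), 'position': array([ 0.6513, -0.0848,  0.2733]), 'ee_rot': array([-0.0008,  0.7105,  0.7037, -0.0008]), 'joint_pos': array([-2.4910e-01,  2.7500e-01,  1.3832e+00, -6.0000e-04,  1.4856e+00,
       -2.3950e-01]), 'contact_force': array([-0.8978,  0.5883, -0.6665]), 'finger_gap': np.float64(0.0854)}
```

View pics/w1.png

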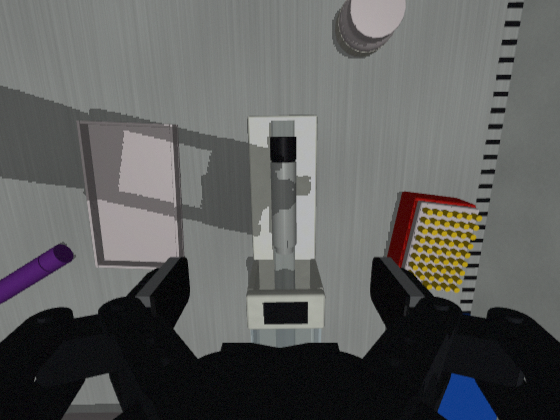

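```bash
python3 - <<'E'
from h import *
import json
m=json.load(open("pics/w1.json"))
for n,p,z in [("plate L",(248,116),.012),("plate R",(316,116),.012),("archtop L",(247,294),.112),("archtop R",(324,293),.112),("rail end",(283,121),.05),
 ("cap back c",(283,137),.073),("cap front c",(283.5,161),.073),("body mid",(284,200),.073),("step",(284,241),.073),("nose",(284,249),.07),
 ("tray a",(80,122),.022),("tray b",(174,124),.022),("tray c",(183,267),.022),("tray d",(97,268),.022),("jar",(375,12),.07)]: print(n,onz(m,p,z).round(4))
im=cv2.imread("pics/w1.png"); c=cv2.resize(im[110:290,230:340],None,fx=3.3,fy=3.3,interpolation=2)
t=cv2.resize(im[110:290,60:200],None,fx=3.0,fy=3.3,interpolation=2)
cv2.imwrite("pics/w1c.png",np.hstack([c,t]))
E
```

```text
plate L [ 0.6128 -0.005   0.012 ]
plate R [ 0.6997 -0.0062  0.012 ]
archtop L [ 0.6139 -0.201   0.112 ]
archtop R [ 0.7006 -0.2009  0.112 ]
rail end [ 0.6571 -0.0129  0.05  ]
cap back c [ 0.6567 -0.0305  0.073 ]
cap front c [ 0.657  -0.0568  0.073 ]
body mid [ 0.6571 -0.1018  0.073 ]
step [ 0.6566 -0.1527  0.073 ]
nose [ 0.6565 -0.1642  0.07  ]
tray a [ 0.4028 -0.0097  0.022 ]
tray b [ 0.5205 -0.0138  0.022 ]
tray c [ 0.5129 -0.2092  0.022 ]
tray d [ 0.3901 -0.2091  0.022 ]
jar [0.7509 0.0906 0.07  ]
```

View pics/w1c.png

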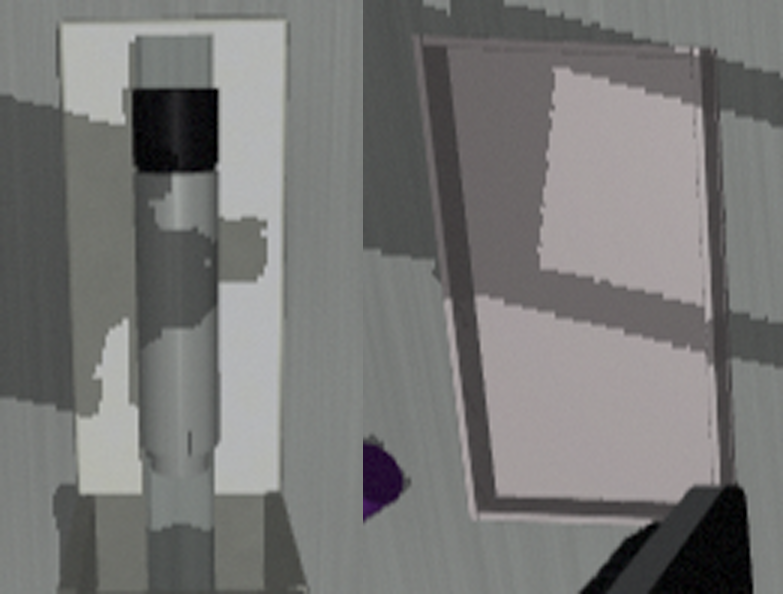

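Wrist view: spent lies along the image's vertical, cap back edge at (283,137), nose about (284,252), with the arch's top edge at y≈293. The tray rim corners are (80,122), (174,124), (183,267) and (97,268). The spent middle is therefore at about (0.657, -0.100), the groove runs along -y, and the arch face is at y≈-0.202.

Emit:
send_rows(
  increments=[
    [[0,-0.0025,0.001,0.038,0,0,0],[0,-0.0025,0.001,0.038,0,0,0],[0,-0.0025,0.001,0.038,0,0,0],[0,-0.0025,0.001,0.038,0,0,0],[0,-0.0025,0.001,0.038,0,0,0],[0,-0.0025,0.001,0.037,0,0,0],[0,0,0,0,0,0,0]],
  ],
  squeeze=40,
)

```text
time_s: 2.65
position: [0.6493, -0.094, 0.0385]
ee_rot: [-0.007, 0.709, 0.706, -0.004]
contact_force: [-2.2, -0.6, -1.9]
finger_gap: 0.0856
finger_force: 0.0
```

Emit:
send_rows(
  increments=[
    [[255,0,0,0,0,0,0],[255,0,0,0,0,0,0],[255,0,0,0,0,0,0],[255,0,0,0,0,0,0],[255,0,0,0,0,0,0],[255,0,0,0,0,0,0],[255,0,0,0,0,0,0],[255,0,0,0,0,0,0]],
  ],
)

```text
time_s: 3.32
position: [0.657, -0.0967, 0.0518]
ee_rot: [0.001, 0.709, 0.706, 0.0]
contact_force: [-7.4, 0.9, 10.8]
finger_gap: 0.0286
finger_force: 39.7
```

Emit:
send_rows(
  increments=[
    [[255,0,0,-0.015,0,0,0],[255,0,0,-0.035,0,0,0],[255,0,0,-0.035,0,0,0],[255,0,0,0,0,0,0],[255,0,0,0,0,0,0]],
  ],
)

```text
time_s: 3.73
position: [0.6595, -0.0971, 0.1388]
ee_rot: [0.004, 0.709, 0.705, 0.002]
contact_force: [-1.2, 0.0, -1.7]
finger_gap: 0.0287
finger_force: 40.3
```

```bash
python3 snap.py w2; python3 - <<'E'
from h import *
plan([.457,-.110,.145],Q([0,0,-1],[1,-.05,0]),255)
E
```

```text
{'time_s': np.float64(3.7833), 'position': array([ 0.6577, -0.0966,  0.1359]), 'ee_rot': array([0.0017, 0.7089, 0.7054, 0.001 ]), 'joint_pos': array([-2.6450e-01,  3.8740e-01,  1.5042e+00,  1.0000e-04,  1.2460e+00,
       -2.5950e-01]), 'contact_force': array([-0.1374,  0.8648, -2.1272]), 'finger_gap': np.float64(0.0281)}
6 rows; turn/row [0.0006 0.0001 0.0075]
[[255,-0.0024,-0.0334,-0.0016,0.0006,0.0001,0.0075],[255,-0.0026,-0.0334,-0.0016,0.0006,0.0001,0.0075],[255,-0.0029,-0.0334,-0.0016,0.0006,0.0001,0.0075],[255,-0.0031,-0.0334,-0.0016,0.0006,0.0001,0.0075],[255,-0.0034,-0.0333,-0.0016,0.0006,0.0001,0.0075],[255,-0.0036,-0.0333,-0.0015,0.0006,0.0001,0.0075]]
```

View pics/w2.png

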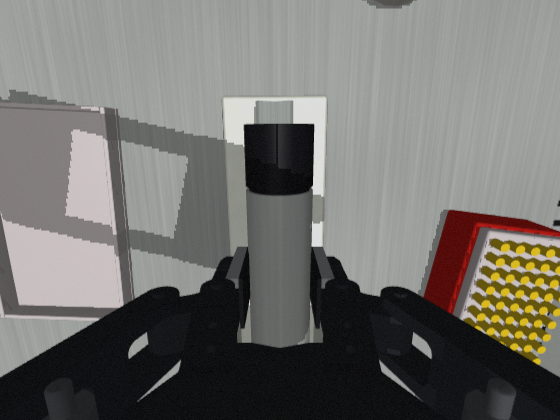

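The picture shows spent held straight between the pads, cap at (279,158). Next I carry it to the tray.

Emit:
send_rows(
  increments=[
    [[255,-0.0024,-0.0334,0,0,0,0.0075],[255,-0.0026,-0.0334,0,0,0,0.0075],[255,-0.003,-0.0334,0,0,0,0.0075],[255,-0.003,-0.0334,0.01,0,0,0.0075],[255,-0.0035,-0.0334,0.01,0,0,0.0075],[255,-0.0035,-0.0334,0.01,0,0,0.0075],[255,0,0,0.03,0,0,0],[255,0,0,0.03,0,0,0],[255,0,0,0.02,0,0,0],[255,0,0,0,0,0,0]],
  ],
)

```text
time_s: 4.62
position: [0.4505, -0.1076, 0.0182]
ee_rot: [-0.005, 0.725, 0.689, -0.002]
contact_force: [-0.6, 0.3, -2.7]
finger_gap: 0.0282
finger_force: 40.3
```

```bash
python3 - <<'E'
from h import *
o=arm.get_obs(); print({k:np.round(o[k],4) for k in ['time_s','position','ee_rot','contact_force','finger_gap']})
E
```

```text
{'time_s': np.float64(4.6167), 'position': array([ 0.4505, -0.1076,  0.0182]), 'ee_rot': array([-0.0048,  0.7247,  0.689 , -0.0021]), 'contact_force': array([-0.6056,  0.3231, -2.6546]), 'finger_gap': np.float64(0.0282)}
```

Emit:
send_rows(
  increments=[
    [[255,0,0,0,0,0,0],[255,0,0,0.002,0,0,0],[255,0,0,0.002,0,0,0],[255,0,0,0.002,0,0,0],[255,0,0,0,0,0,0]],
  ],
)

```text
time_s: 5.03
position: [0.4563, -0.1098, 0.0179]
ee_rot: [0.001, 0.725, 0.689, 0.0]
contact_force: [-1.5, -0.1, -2.4]
finger_gap: 0.0282
finger_force: 40.4
```

Emit:
send_rows(
  increments=[
    [[255,0,0,0.002,0,0,0],[255,0,0,0.002,0,0,0],[255,0,0,0,0,0,0]],
  ],
)

```text
time_s: 5.28
position: [0.4556, -0.1096, 0.0131]
ee_rot: [-0.0, 0.725, 0.689, -0.0]
contact_force: [0.1, -0.8, -2.8]
finger_gap: 0.0283
finger_force: 40.4
```

```bash
python3 - <<'E'
from h import *
o=arm.get_obs(); print({k:np.round(o[k],4) for k in ['time_s','position','ee_rot','contact_force','finger_gap']})
E
```

```text
{'time_s': np.float64(5.2833), 'position': array([ 0.4556, -0.1096,  0.0131]), 'ee_rot': array([-2.000e-04,  7.245e-01,  6.892e-01, -1.000e-04]), 'contact_force': array([ 0.1129, -0.8076, -2.7696]), 'finger_gap': np.float64(0.0283)}
```

Emit:
send_rows(
  increments=[
    [[255,0,0,0.0015,0,0,0],[255,0,0,0.0015,0,0,0],[255,0,0,0,0,0,0]],
  ],
)

```text
time_s: 5.53
position: [0.4559, -0.1097, 0.0105]
ee_rot: [-0.0, 0.725, 0.689, -0.0]
contact_force: [-1.2, 0.5, 3.4]
finger_gap: 0.0287
finger_force: 40.9
```

Emit:
send_rows(
  increments=[
    [[110,0,0,0,0,0,0],[90,0,0,0,0,0,0],[90,0,0,0,0,0,0],[90,0,0,-0.01,0,0,0],[90,0,0,-0.03,0,0,0],[90,0,0,-0.04,0,0,0],[40,0,0,-0.04,0,0,0],[0,0,0,-0.04,0,0,0]],
  ],
)

```text
time_s: 6.2
position: [0.4552, -0.1095, 0.1726]
ee_rot: [-0.0, 0.725, 0.689, -0.0]
contact_force: [0.0, -0.4, -0.2]
finger_gap: 0.0771
finger_force: 0.0
```

```bash
python3 snap.py w3; python3 - <<'E'
from h import *
m=arm.camera_model("scene")
print(onz(m,(309,195),.058),onz(m,(348,200.5),.125),onz(m,(329,197.5),.09))
print(onz(m,(301,208),0.0),onz(m,(342,230),0),onz(m,(373,184),0))
im=cv2.imread("pics/w3.png");cv2.imwrite("pics/w3s.png",cv2.resize(im,(280,210)))
E
```

```text
{'time_s': np.float64(6.25), 'position': array([ 0.4601, -0.1114,  0.1818]), 'ee_rot': array([0.0061, 0.7244, 0.6893, 0.0027]), 'joint_pos': array([-0.4044, -0.1182,  1.9739,  0.    ,  1.2726, -0.3547]), 'contact_force': array([ 6.2667, -2.0714,  6.2272]), 'finger_gap': np.float64(0.0836)}
[0.53039098 0.19760132 0.058     ] [0.65616932 0.22802902 0.125     ] [0.59507601 0.21676631 0.09      ]
[0.52187423 0.17174963 0.        ] [0.67357958 0.20257465 0.        ] [0.63202962 0.41718184 0.        ]
```

View pics/w3s.png

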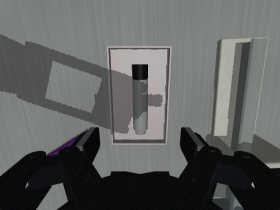

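Spent lies flat inside the tray. Next I view the rack with the tool tilted 30° to match the slot.

```bash
python3 - <<'E'
from h import *
u=np.array([np.cos(np.radians(11.5)),np.sin(np.radians(11.5)),0]);c,s=np.cos(np.pi/6),.5
a=u*c+[0,0,s]; n=-u*s+[0,0,c]; mid=np.array([.595,.217,.09])
plan(mid+.13*n,Q(-n,[-u[1],u[0],0]),80)
E
```

```text
16 rows; turn/row [-0.0294 -0.0222 -0.1109]
[[80,0.0199,0.0035,-0.0013,-0.0294,-0.0222,-0.1109],[80,0.0194,0.0057,-0.0016,-0.0294,-0.0222,-0.1109],[80,0.0186,0.0079,-0.0019,-0.0294,-0.0222,-0.1109],[80,0.0175,0.0099,-0.002,-0.0294,-0.0222,-0.1109],[80,0.0163,0.0119,-0.0021,-0.0294,-0.0222,-0.1109],[80,0.0148,0.0136,-0.002,-0.0294,-0.0222,-0.1109],[80,0.0132,0.0153,-0.0019,-0.0294,-0.0222,-0.1109],[80,0.0114,0.0167,-0.0017,-0.0294,-0.0222,-0.1109],[80,0.0094,0.0179,-0.0014,-0.0294,-0.0222,-0.1109],[80,0.0073,0.0188,-0.0011,-0.0294,-0.0222,-0.1109]]
[[80,0.0052,0.0196,-0.0007,-0.0294,-0.0222,-0.1109],[80,0.003,0.02,-0.0002,-0.0294,-0.0222,-0.1109],[80,0.0008,0.0202,0.0004,-0.0294,-0.0222,-0.1109],[80,-0.0015,0.0202,0.001,-0.0294,-0.0222,-0.1109],[80,-0.0037,0.0199,0.0016,-0.0294,-0.0222,-0.1109],[80,-0.0058,0.0193,0.0023,-0.0294,-0.0222,-0.1109]]
```

Emit:
send_rows(
  increments=[
    [[80,0.02,0.0035,-0.001,-0.03,-0.022,-0.111],[80,0.0195,0.006,-0.0015,-0.03,-0.022,-0.111],[80,0.0185,0.008,-0.002,-0.03,-0.022,-0.111],[80,0.0175,0.01,-0.002,-0.03,-0.022,-0.111],[80,0.0165,0.012,-0.002,-0.03,-0.022,-0.111],[80,0.015,0.0135,-0.002,-0.03,-0.022,-0.111],[80,0.013,0.0155,-0.002,-0.03,-0.022,-0.111],[80,0.0115,0.0165,-0.0015,-0.029,-0.022,-0.111],[80,0.0095,0.018,-0.0015,-0.029,-0.022,-0.111],[80,0.0075,0.019,-0.001,-0.029,-0.022,-0.111]],
  ],
)

```text
time_s: 7.08
position: [0.5009, 0.0894, 0.1842]
ee_rot: [0.175, 0.24, 0.955, 0.021]
contact_force: [-0.1, -0.9, -0.3]
finger_gap: 0.0585
finger_force: 0.0
```

Emit:
send_rows(
  increments=[
    [[80,0.005,0.0195,-0.0005,-0.029,-0.022,-0.111],[80,0.003,0.02,0,-0.029,-0.022,-0.111],[80,0.001,0.02,0.0005,-0.029,-0.022,-0.111],[80,-0.0015,0.02,0.001,-0.029,-0.022,-0.111],[80,-0.0035,0.02,0.0015,-0.029,-0.022,-0.111],[80,-0.006,0.0195,0.0025,-0.029,-0.022,-0.111],[80,0,0,0,0,0,0],[80,0,0,0,0,0,0]],
  ],
)

```text
time_s: 7.75
position: [0.5272, 0.2066, 0.1913]
ee_rot: [0.252, -0.096, 0.963, 0.029]
contact_force: [-0.0, -0.1, 0.3]
finger_gap: 0.0586
finger_force: 0.0
```

```bash
python3 snap.py w4
```

```text
{'time_s': np.float64(7.8), 'position': array([0.5272, 0.2061, 0.1913]), 'ee_rot': array([ 0.252 , -0.0953,  0.9626,  0.0286]), 'joint_pos': array([ 0.2423, -0.2543,  2.1555, -0.0224,  0.728 , -1.5131]), 'contact_force': array([-0.338 , -0.5843, -0.2605]), 'finger_gap': np.float64(0.0585)}
```

View pics/w4.png

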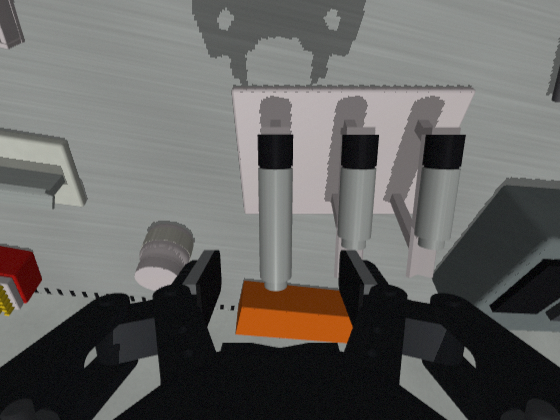

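The picture shows the long fresh cartridge on the left, cap back edge at (275.5,135) and nose tip at (276,289). The two short ones are at (359,190) and (440,190).

```bash
python3 - <<'E'
from h import *
import json
from scipy.optimize import least_squares
m=json.load(open("pics/w4.json"))
def f(v,full=False):
    u=np.array([np.cos(v[3]),np.sin(v[3]),0]);a=u*np.cos(np.pi/6)+[0,0,.5];n=-u*.5+[0,0,np.cos(np.pi/6)];mid=v[:3]
    if full: return u,a,n,mid
    return np.r_[proj(m,mid+.013*n-.07*a)-[275.5,135],proj(m,mid+.011*n+.07*a)-[276,289]]
r=least_squares(f,[.595,.217,.09,.2]);print(r.x,np.degrees(r.x[3]),r.cost)
r2=least_squares(lambda v:f(np.r_[v[:2],.09,v[2]]),[.595,.217,.2]);print(r2.x,r2.fun)
u,a,n,mid=f(np.r_[r2.x[:2],.09,r2.x[2]],True)
T=Q(-n,[-u[1],u[0],0]); plan(mid-.012*n,T,80)
o=arm.get_obs();print(rot(o['ee_rot']).T@(mid-.012*n-o['position']))
E
```

```text
[0.59429954 0.2159568  0.08783041 0.19502334] 11.174014222107896 2.0194839173657902e-27
[0.59258662 0.21563137 0.19502035] [ 1.63144873e-05 -5.44416491e-01  4.54905005e-03  1.04416360e+00]
4 rows; turn/row [ 0.0021 -0.0027  0.    ]
[[80,-0.002,-0.0011,0.0331,0.0021,-0.0027,0.0],[80,-0.0019,-0.001,0.0331,0.0021,-0.0027,0.0],[80,-0.0018,-0.001,0.0332,0.0021,-0.0027,0.0],[80,-0.0017,-0.0009,0.0332,0.0021,-0.0027,0.0]]
[-0.00795224 -0.00444628  0.13256617]
```

Emit:
send_rows(
  increments=[
    [[80,-0.002,-0.001,0.033,0.002,-0.003,0],[80,-0.002,-0.001,0.033,0.002,-0.003,0],[80,-0.002,-0.001,0.033,0.002,-0.003,0],[80,-0.002,-0.001,0.031,0.002,-0.003,0],[80,0,0,0,0,0,0],[80,0,0,0,0,0,0]],
  ],
  squeeze=40,
)

```text
time_s: 8.3
position: [0.5966, 0.2157, 0.0788]
ee_rot: [0.255, -0.094, 0.962, 0.025]
contact_force: [-0.1, 0.0, 0.8]
finger_gap: 0.0587
finger_force: 0.0
```

Emit:
send_rows(
  increments=[
    [[255,0,0,0,0,0,0],[255,0,0,0,0,0,0],[255,0,0,0,0,0,0],[255,0,0,0,0,0,0],[255,0,0,0,0,0,0],[255,0,0,0,0,0,0]],
  ],
)

```text
time_s: 8.8
position: [0.599, 0.2179, 0.0854]
ee_rot: [0.261, -0.095, 0.96, 0.026]
contact_force: [-6.5, 0.7, 9.1]
finger_gap: 0.0289
finger_force: 40.0
```

```bash
python3 - <<'E'
from h import *
o=arm.get_obs(); T=rot(o['ee_rot']);p=o['position']; print({k:np.round(o[k],4) for k in ['time_s','position','ee_rot','contact_force','finger_gap']})
mid=np.array([.5926,.2156,.09]); print("mid in tool",T.T@(mid-p)); a=np.array([np.cos(.195)*.866,np.sin(.195)*.866,.5]); print("axis in tool",T.T@a)
E
```

```text
{'time_s': np.float64(8.8), 'position': array([0.599 , 0.2179, 0.0854]), 'ee_rot': array([ 0.2605, -0.0952,  0.9604,  0.026 ]), 'contact_force': array([-6.5233,  0.6772,  9.0551]), 'finger_gap': np.float64(0.0289)}
mid in tool [ 0.00347934 -0.000959   -0.00737212]
axis in tool [-0.99995666 -0.0021246   0.00617836]
```

Emit:
send_rows(
  increments=[
    [[255,0,0,-0.02,0,0,0],[255,0,0,-0.03,0,0,0],[255,0,0,-0.035,0,0,0],[255,0,0,-0.02,0,0,0],[255,0,0,0,0,0,0],[255,0,0,0,0,0,0]],
  ],
)

```text
time_s: 9.3
position: [0.547, 0.207, 0.1754]
ee_rot: [0.261, -0.095, 0.96, 0.026]
contact_force: [0.1, 0.3, -2.8]
finger_gap: 0.0285
finger_force: 41.1
```

```bash
python3 - <<'E'
from h import *
o=arm.get_obs(); print({k:np.round(o[k],4) for k in ['time_s','position','contact_force','finger_gap']})
plan([.657,-.1035,.15],Q([0,0,-1],[1,0,0]),255)
E
```

```text
{'time_s': np.float64(9.3), 'position': array([0.547 , 0.207 , 0.1754]), 'contact_force': array([ 0.0878,  0.2515, -2.7883]), 'finger_gap': np.float64(0.0285)}
15 rows; turn/row [0.0311 0.0255 0.1148]
[[255,-0.0018,-0.0217,0.003,0.0311,0.0255,0.1148],[255,-0.0044,-0.0213,0.0036,0.0311,0.0255,0.1148],[255,-0.0069,-0.0205,0.0041,0.0311,0.0255,0.1148],[255,-0.0093,-0.0194,0.0046,0.0311,0.0255,0.1148],[255,-0.0116,-0.0181,0.0049,0.0311,0.0255,0.1148],[255,-0.0137,-0.0165,0.0051,0.0311,0.0255,0.1148],[255,-0.0156,-0.0146,0.0052,0.0311,0.0255,0.1148],[255,-0.0173,-0.0126,0.0052,0.0311,0.0255,0.1148],[255,-0.0188,-0.0103,0.0051,0.0311,0.0255,0.1148],[255,-0.0199,-0.008,0.0049,0.0311,0.0255,0.1148]]
[[255,-0.0208,-0.0055,0.0046,0.0311,0.0255,0.1148],[255,-0.0214,-0.0029,0.0042,0.0311,0.0255,0.1148],[255,-0.0217,-0.0003,0.0037,0.0311,0.0255,0.1148],[255,-0.0217,0.0023,0.0031,0.0311,0.0255,0.1148],[255,-0.0213,0.0049,0.0024,0.0311,0.0255,0.1148]]
```

Emit:
send_rows(
  increments=[
    [[255,-0.002,-0.0215,0.002,0.031,0.0255,0.115],[255,-0.0045,-0.0215,0.003,0.031,0.0255,0.115],[255,-0.007,-0.0205,0.004,0.031,0.0255,0.115],[255,-0.0095,-0.0195,0.0045,0.031,0.0255,0.115],[255,-0.0115,-0.018,0.005,0.031,0.0255,0.115],[255,-0.0135,-0.0165,0.005,0.031,0.0255,0.115],[255,-0.0155,-0.0145,0.005,0.031,0.0255,0.115],[255,-0.0175,-0.0125,0.005,0.031,0.0255,0.115],[255,-0.019,-0.0105,0.005,0.031,0.0255,0.115],[255,-0.02,-0.008,0.005,0.031,0.0255,0.115]],
  ],
)

```text
time_s: 10.13
position: [0.6186, -0.0015, 0.1556]
ee_rot: [0.095, 0.478, 0.873, 0.008]
contact_force: [0.5, -0.3, -2.9]
finger_gap: 0.0285
finger_force: 41.0
```

Emit:
send_rows(
  increments=[
    [[255,-0.021,-0.0055,0.0045,0.031,0.0255,0.115],[255,-0.0215,-0.003,0.004,0.031,0.0255,0.115],[255,-0.0215,-0.0005,0.004,0.031,0.0255,0.115],[255,-0.0215,0.0025,0.003,0.031,0.0255,0.115],[255,-0.0215,0.005,0.0025,0.031,0.0255,0.115],[255,0,0,0,0,0,0],[255,0,0,0,0,0,0]],
  ],
)

```text
time_s: 10.72
position: [0.655, -0.1059, 0.146]
ee_rot: [-0.003, 0.709, 0.705, -0.002]
contact_force: [0.5, 0.6, -2.3]
finger_gap: 0.0287
finger_force: 41.0
```

```bash
python3 snap.py w5; python3 - <<'E'
from h import *
import json
m=json.load(open("pics/w5.json"));o=arm.get_obs()
plan([.657,-.1035,.065],Q([0,0,-1],[1,0,0]),255)
# cap back-edge row & cols from dark mask in the middle
im=cv2.imread("pics/w5.png"); g=im.max(2)[90:215,200:360]; ys,xs=np.where(g<45); print(xs.min()+200,xs.max()+200,ys.min()+90,ys.max()+90)
E
```

```text
{'time_s': np.float64(10.7667), 'position': array([ 0.6547, -0.1046,  0.1465]), 'ee_rot': array([-0.0026,  0.7081,  0.7061, -0.0015]), 'joint_pos': array([-0.2772,  0.3808,  1.4918,  0.    ,  1.275 , -0.2744]), 'contact_force': array([-0.3516, -0.072 , -2.4624]), 'finger_gap': np.float64(0.0281)}
3 rows; turn/row [-0.0019 -0.0005 -0.0009]
[[255,0.0003,0.0009,0.0272,-0.0019,-0.0005,-0.0009],[255,0.0003,0.0009,0.0272,-0.0019,-0.0005,-0.0009],[255,0.0003,0.0008,0.0272,-0.0019,-0.0005,-0.0009]]
247 315 109 180
```

View pics/w5.png

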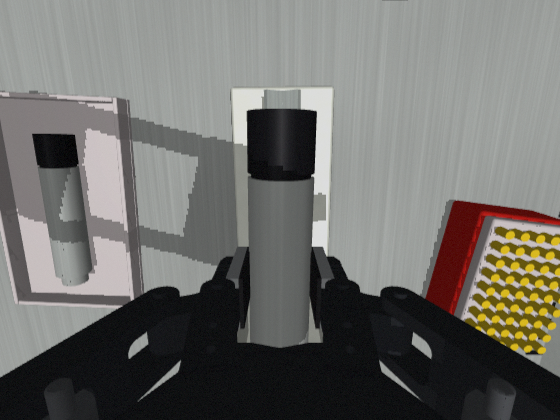

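The cartridge hangs level over the groove, cap at (281,145), and spent shows in the tray at (62,210). Next I lower it.

Emit:
send_rows(
  increments=[
    [[255,0,0.001,0.025,-0.002,0,-0.001],[255,0,0.001,0.03,-0.002,0,-0.001],[255,0,0.0005,0.025,-0.001,0,-0.001],[255,0,0,0,0,0,0],[255,0,0,0.003,0,0,0],[255,0,0,0.003,0,0,0],[255,0,0,0,0,0,0],[255,0,0,0,0,0,0]],
  ],
)

```text
time_s: 11.43
position: [0.6592, -0.1041, 0.0653]
ee_rot: [0.002, 0.707, 0.707, 0.002]
contact_force: [0.7, 0.1, -2.2]
finger_gap: 0.0284
finger_force: 40.9
```

Emit:
send_rows(
  increments=[
    [[255,0,-0.0015,0.003,0,0,0],[255,0,0,0.003,0,0,0],[255,0,0,0.003,0,0,0],[255,0,0,0,0,0,0]],
  ],
)

```text
time_s: 11.77
position: [0.656, -0.104, 0.0536]
ee_rot: [0.0, 0.707, 0.707, 0.001]
contact_force: [-0.7, -0.5, -2.0]
finger_gap: 0.0283
finger_force: 41.0
```

Emit:
send_rows(
  increments=[
    [[255,0,0,0.002,0,0,0],[255,0,0,0.001,0,0,0],[255,0,0,0,0,0,0]],
  ],
)

```text
time_s: 12.02
position: [0.6567, -0.1042, 0.0529]
ee_rot: [0.001, 0.707, 0.708, 0.001]
contact_force: [-4.3, 0.1, 7.5]
finger_gap: 0.0286
finger_force: 41.9
```

Emit:
send_rows(
  increments=[
    [[100,0,0,0,0,0,0],[60,0,0,0,0,0,0],[60,0,0,0,0,0,0],[60,0,0,-0.005,0,0,0],[60,0,0,-0.03,0,0,0],[60,0,0,-0.04,0,0,0],[100,0,0,-0.03,0,0,0],[255,0,0,0,0,0,0],[255,0,0,0,0,0,0]],
  ],
)

```text
time_s: 12.77
position: [0.6583, -0.1046, 0.16]
ee_rot: [0.003, 0.707, 0.707, 0.003]
contact_force: [-0.2, -0.0, -1.1]
finger_gap: 0.0293
finger_force: 0.0
```

```bash
python3 snap.py w6; python3 - <<'E'
from h import *
import json
m=json.load(open("pics/w6.json"))
im=cv2.imread("pics/w6.png"); g=im.max(2)[60:215,245:320]; ys,xs=np.where(g<40); 
print("cap px",xs.mean()+245,ys.min()+60,ys.max()+60, onz(m,(xs.mean()+245,ys.min()+60),.073))
f=plan([.657,.030,.13],Q([0,-.574,-.819],[1,0,0]),255)
print('--');plan([.657,.030,.058],f[1],255,frm=f)
cv2.imwrite("pics/w6c.png",im)
E
```

```text
{'time_s': np.float64(12.8167), 'position': array([ 0.6568, -0.1042,  0.1573]), 'ee_rot': array([0.0014, 0.7069, 0.7073, 0.0016]), 'joint_pos': array([-2.7660e-01,  3.6760e-01,  1.4876e+00,  1.4000e-03,  1.2824e+00,
       -2.7740e-01]), 'contact_force': array([ 0.3202, -0.0983, -0.8942]), 'finger_gap': np.float64(0.0219)}
cap px 276.501212611156 119 157 [ 0.6565605  -0.03240403  0.073     ]
6 rows; turn/row [ 7.000e-04 -1.019e-01 -1.000e-04]
[[255,0.0224,0.0,0.0046,0.0007,-0.1019,-0.0001],[255,0.0227,0.0,0.0023,0.0007,-0.1019,-0.0001],[255,0.0228,0.0,-0.0001,0.0007,-0.1019,-0.0001],[255,0.0227,0.0,-0.0024,0.0007,-0.1019,-0.0001],[255,0.0223,0.0,-0.0047,0.0007,-0.1019,-0.0001],[255,0.0218,0.0,-0.0069,0.0007,-0.1019,-0.0001]]
--
2 rows; turn/row [0. 0. 0.]
[[255,0.0207,0.0,0.0295,0.0,0.0,0.0],[255,0.0207,0.0,0.0295,0.0,0.0,0.0]]
```

Emit:
send_rows(
  increments=[
    [[255,0.0225,0,0.0045,0,-0.102,0],[255,0.0225,0,0.0025,0,-0.102,0],[255,0.023,0,0,0,-0.102,0],[255,0.0225,0,-0.0025,0,-0.102,0],[255,0.0225,0,-0.0045,0,-0.102,0],[255,0.022,0,-0.007,0,-0.102,0],[255,0,0,0,0,0,0],[255,0,0,0,0,0,0]],
  ],
)

```text
time_s: 13.48
position: [0.6537, 0.0333, 0.1237]
ee_rot: [0.212, 0.672, 0.677, -0.214]
contact_force: [-0.6, -0.2, -0.1]
finger_gap: 0.0002
finger_force: 0.0
```

```bash
python3 - <<'E'
from h import *
o=arm.get_obs(); print({k:np.round(o[k],4) for k in ['time_s','position','ee_rot','joint_pos','finger_gap']})
f=plan([.657,.020,.059],Q([0,-.574,-.819],[1,0,0]),255)
print(f[1].T@[0,-.01,0])
E
```

```text
{'time_s': np.float64(13.4833), 'position': array([0.6537, 0.0333, 0.1237]), 'ee_rot': array([ 0.2117,  0.6716,  0.6768, -0.2144]), 'joint_pos': array([ 0.2177,  0.529 ,  1.4584, -0.6119,  1.3527,  0.4074]), 'finger_gap': np.float64(0.0002)}
2 rows; turn/row [-0.0007  0.0005  0.0041]
[[255,0.0131,0.0018,0.0303,-0.0007,0.0005,0.0041],[255,0.0131,0.0017,0.0303,-0.0007,0.0005,0.0041]]
[-0.00818903  0.          0.00573932]
```

Emit:
send_rows(
  increments=[
    [[255,0.009,0.001,0.02,0,0,0.003],[255,0.009,0.0015,0.02,0,0,0.003],[255,0.008,0.001,0.0205,0,0,0.002],[255,0,0,0,0,0,0],[255,0,0,0,0,0,0],[255,-0.0082,0,0.0057,0,0,0],[255,-0.0082,0,0.0057,0,0,0],[255,-0.0082,0,0.0057,0,0,0],[255,0,0,0,0,0,0]],
  ],
)

```text
time_s: 14.23
position: [0.6603, -0.0156, 0.0659]
ee_rot: [0.215, 0.678, 0.671, -0.211]
contact_force: [-0.1, -0.2, -0.8]
finger_gap: -0.0
finger_force: 0.0
```

```bash
python3 - <<'E'
from h import *
o=arm.get_obs(); print({k:np.round(o[k],4) for k in ['time_s','position','ee_rot','contact_force']})
print(rot(o['ee_rot']).T@([.657,-.02,.059]-o['position']))
im=arm.camera("scene"); cv2.imwrite("pics/push.png",cv2.resize(im[230:380,170:370,::-1],None,fx=3,fy=3))
E
```

```text
{'time_s': np.float64(14.2333), 'position': array([ 0.6603, -0.0156,  0.0659]), 'ee_rot': array([ 0.215 ,  0.678 ,  0.6706, -0.2108]), 'contact_force': array([-0.1077, -0.1617, -0.7717])}
[ 0.00033164 -0.00333971  0.00815087]
```

View pics/push.png

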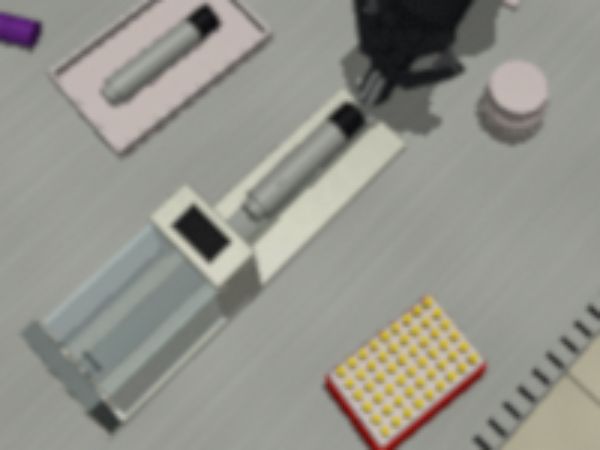

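The closed fingertips stand just behind the cap at (365,88), in line with the groove. I lower slightly and push.

Emit:
send_rows(
  increments=[
    [[255,0.0034,-0.003,0.0049,0,0,-0.009],[255,0,0,0,0,0,0],[255,-0.004,0,0.0028,0,0,0],[255,-0.0065,0,0.0045,0,0,0],[255,-0.0065,0,0.0045,0,0,0],[255,-0.0065,0,0.0045,0,0,0],[255,0,0,0,0,0,0]],
  ],
)

```text
time_s: 14.87
position: [0.6567, -0.0436, 0.0584]
ee_rot: [0.213, 0.674, 0.674, -0.213]
contact_force: [-0.4, 0.7, 0.9]
finger_gap: -0.0
finger_force: 0.0
```

```bash
cat > st.py <<'E'
from h import *
o=arm.get_obs(); print({k:np.round(o[k],4) for k in ['time_s','position','ee_rot','contact_force']})
d=np.array([.657,-.21,.060])-o['position']; print("left to nominal end: world",d.round(4))
T=rot(o['ee_rot']); print("1mm -y:",(T.T@[0,-.001,0]).round(5)," to line:",(T.T@[d[0],0,d[2]]).round(4))
E
python3 st.py
```

```text
{'time_s': np.float64(14.8667), 'position': array([ 0.6567, -0.0436,  0.0584]), 'ee_rot': array([ 0.2134,  0.6745,  0.6741, -0.2125]), 'contact_force': array([-0.3609,  0.7211,  0.8741])}
left to nominal end: world [ 0.0003 -0.1664  0.0016]
1mm -y: [-0.00082  0.       0.00057]  to line: [-0.0009  0.0004 -0.0013]
```

Emit:
send_rows(
  increments=[
    [[255,-0.0066,0,0.0046,0,0,0],[255,-0.0066,0,0.0046,0,0,0],[255,-0.0066,0,0.0046,0,0,0],[255,-0.0066,0,0.0046,0,0,0],[255,-0.0066,0,0.0046,0,0,0],[255,-0.0066,0,0.0046,0,0,0],[255,-0.0066,0,0.0046,0,0,0],[255,-0.0066,0,0.0046,0,0,0],[255,-0.0066,0,0.0046,0,0,0],[255,-0.0066,0,0.0046,0,0,0]],
  ],
)

```text
time_s: 15.7
position: [0.6569, -0.123, 0.0585]
ee_rot: [0.213, 0.674, 0.675, -0.212]
contact_force: [-0.3, 2.0, -1.6]
finger_gap: 0.0001
finger_force: 0.7
```

```bash
python3 st.py
```

```text
{'time_s': np.float64(15.7), 'position': array([ 0.6569, -0.123 ,  0.0585]), 'ee_rot': array([ 0.2134,  0.6741,  0.6746, -0.2121]), 'contact_force': array([-0.2624,  1.9882, -1.5649])}
left to nominal end: world [ 0.0001 -0.087   0.0015]
1mm -y: [-0.00082 -0.       0.00057]  to line: [-0.0008  0.0001 -0.0012]
```

Emit:
send_rows(
  increments=[
    [[255,-0.0055,0,0.0036,0,0,0],[255,-0.0055,0,0.0036,0,0,0],[255,-0.0055,0,0.0038,0,0,0],[255,-0.0055,0,0.0038,0,0,0],[255,-0.0055,0,0.0038,0,0,0],[255,-0.0055,0,0.0038,0,0,0],[255,-0.0055,0,0.0038,0,0,0],[255,-0.0055,0,0.0038,0,0,0],[255,-0.004,0,0.0028,0,0,0],[255,0,0,0,0,0,0]],
  ],
)

```text
time_s: 16.53
position: [0.6569, -0.1816, 0.0595]
ee_rot: [0.214, 0.674, 0.674, -0.212]
contact_force: [-0.8, 0.5, -0.1]
finger_gap: -0.0002
finger_force: 0.0
```

```bash
python3 st.py; python3 snap.py w7
```

```text
{'time_s': np.float64(16.5333), 'position': array([ 0.6569, -0.1816,  0.0595]), 'ee_rot': array([ 0.2136,  0.6743,  0.6742, -0.2124]), 'contact_force': array([-0.7778,  0.4533, -0.1157])}
left to nominal end: world [ 0.0001 -0.0284  0.0005]
1mm -y: [-0.00082 -0.       0.00057]  to line: [-0.0003  0.0001 -0.0004]
{'time_s': np.float64(16.5833), 'position': array([ 0.657 , -0.1811,  0.0596]), 'ee_rot': array([ 0.2136,  0.6743,  0.6742, -0.2123]), 'joint_pos': array([-0.1038,  0.5416,  1.5791, -0.7088,  1.0701,  0.2634]), 'contact_force': array([ 0.8569, -0.3946, -0.1938]), 'finger_gap': np.float64(-0.0001)}
```

Emit:
send_rows(
  increments=[
    [[255,-0.0025,0,0.0017,0,0,0],[255,-0.0025,0,0.0017,0,0,0],[255,-0.0025,0,0.0017,0,0,0],[255,-0.0025,0,0.0017,0,0,0],[255,-0.0025,0,0.0017,0,0,0],[255,-0.0016,0,0.0011,0,0,0],[255,0,0,0,0,0,0]],
  ],
)

```text
time_s: 17.17
position: [0.6571, -0.1979, 0.0596]
ee_rot: [0.214, 0.674, 0.674, -0.212]
contact_force: [0.8, 0.5, -0.1]
finger_gap: -0.0001
finger_force: 0.1
```

Emit:
send_rows(
  increments=[
    [[255,-0.0016,0,0.0011,0,0,0],[255,-0.0016,0,0.0011,0,0,0]],
  ],
)

```text
time_s: 17.33
position: [0.6571, -0.2011, 0.0595]
ee_rot: [0.213, 0.674, 0.675, -0.212]
contact_force: [0.4, 2.8, 0.1]
finger_gap: -0.0
finger_force: 1.1
```

```bash
python3 st.py; python3 - <<'E'
from h import *
im=arm.camera("scene"); cv2.imwrite("pics/s2.png",cv2.resize(im[280:380,170:270,::-1],None,fx=6,fy=6,interpolation=2))
E
```

```text
{'time_s': np.float64(17.3333), 'position': array([ 0.6571, -0.2011,  0.0595]), 'ee_rot': array([ 0.2135,  0.674 ,  0.6747, -0.212 ]), 'contact_force': array([0.4448, 2.7871, 0.1376])}
left to nominal end: world [-0.0001 -0.0089  0.0005]
1mm -y: [-0.00082 -0.       0.00057]  to line: [-0.0003 -0.0001 -0.0004]
```

View pics/s2.png

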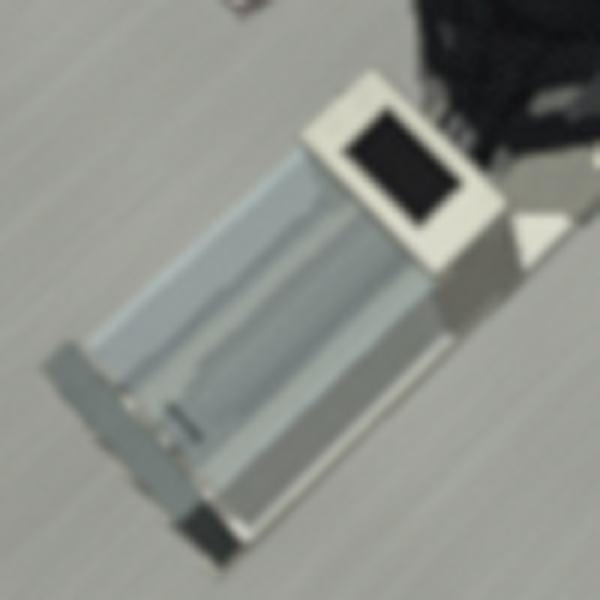

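The nose shows at about (200,380) in the crop, just short of the stop's dark face at (185,420). I continue in small steps.

Emit:
send_rows(
  increments=[
    [[255,-0.0012,0,0.0008,0,0,0],[255,-0.0012,0,0.0008,0,0,0],[255,-0.0012,0,0.0008,0,0,0]],
  ],
)

```text
time_s: 17.63
position: [0.6571, -0.2056, 0.0596]
ee_rot: [0.213, 0.674, 0.675, -0.212]
contact_force: [0.6, 1.5, -1.0]
finger_gap: 0.0001
finger_force: 0.9
```

Emit:
send_rows(
  increments=[
    [[255,-0.0012,0,0.0008,0,0,0],[255,-0.0012,0,0.0008,0,0,0]],
  ],
)

```text
time_s: 17.8
position: [0.657, -0.2085, 0.0596]
ee_rot: [0.213, 0.674, 0.675, -0.212]
contact_force: [0.0, 2.3, -0.2]
finger_gap: 0.0001
finger_force: 1.4
```

Emit:
send_rows(
  increments=[
    [[255,-0.0008,0,0.0006,0,0,0],[255,-0.0008,0,0.0006,0,0,0]],
  ],
)

```text
time_s: 17.97
position: [0.6571, -0.2101, 0.0595]
ee_rot: [0.213, 0.674, 0.675, -0.212]
contact_force: [-1.2, 6.3, -0.6]
finger_gap: 0.0
finger_force: 2.7
```

Emit:
send_rows(
  increments=[
    [[255,0,0,0,0,0,0]],
  ],
)

```text
time_s: 18.05
position: [0.6571, -0.2102, 0.0595]
ee_rot: [0.213, 0.674, 0.675, -0.212]
contact_force: [0.2, 3.9, 0.5]
finger_gap: -0.0005
finger_force: 1.9
```

Emit:
send_rows(
  increments=[
    [[255,0,0,0,0,0,0]],
  ],
)

```text
time_s: 18.13
position: [0.6571, -0.2102, 0.0596]
ee_rot: [0.213, 0.674, 0.675, -0.212]
contact_force: [-0.4, 3.3, -1.1]
finger_gap: -0.0001
finger_force: 2.0
```

A steady 3.5 N that persists at rest means the stop's spring is loaded. I ease off slowly and withdraw.

Emit:
send_rows(
  increments=[
    [[255,0.0004,0,-0.0003,0,0,0],[255,0.0004,0,-0.0003,0,0,0],[255,0.0004,0,-0.0003,0,0,0],[255,0,0,0,0,0,0]],
  ],
)

```text
time_s: 18.47
position: [0.657, -0.2093, 0.0599]
ee_rot: [0.214, 0.674, 0.674, -0.212]
contact_force: [-0.2, -1.4, 0.0]
finger_gap: 0.0
finger_force: 0.0
```

Emit:
send_rows(
  increments=[
    [[255,0.0004,0,-0.0003,0,0,0],[255,0.0004,0,-0.0003,0,0,0],[255,0.0008,0,-0.0006,0,0,0],[255,0.002,0,-0.0014,0,0,0],[255,0.008,0,-0.006,0,0,0],[255,0.016,0,-0.012,0,0,0],[255,0.024,0,-0.017,0,0,0],[255,0.02,0,-0.03,0,0,0],[255,0,0,-0.04,0,0,0],[255,0,0,-0.04,0,0,0]],
  ],
)

```text
time_s: 19.3
position: [0.6549, -0.0631, 0.1381]
ee_rot: [0.212, 0.673, 0.676, -0.214]
contact_force: [1.2, -0.8, 0.4]
finger_gap: 0.0
finger_force: 0.0
```

Emit:
send_rows(
  increments=[
    [[255,0,0,-0.02,0,0,0],[255,0,0,0,0,0,0],[255,0,0,0,0,0,0]],
  ],
)

```text
time_s: 19.55
position: [0.6577, -0.0524, 0.1574]
ee_rot: [0.215, 0.674, 0.675, -0.211]
contact_force: [0.6, 0.2, -1.3]
finger_gap: 0.0002
finger_force: 0.0
```

```bash
python3 st.py; python3 - <<'E'
from h import *
a=arm.camera_model("scene"); im=arm.camera("scene"); cv2.imwrite("pics/s3.png",im[:,:,::-1])
# brightness along the cartridge's top line inside the guard (z=.073), station x 60..170 mm, now vs. when empty
im0=cv2.imread("pics/scene0.png")[:,:,::-1]; s2=None
for x in range(126,172,3):
    p=proj(a,[.657,-.202-x/1000,.068]); f=lambda I:int(cv2.getRectSubPix(I.mean(2).astype(np.float32),(3,3),tuple(map(float,p))).mean())
    print(x,p.round(1),f(im),f(im0))
# spent/rack change check
d=np.abs(im.astype(int)-im0).max(2)>50; n,l,s,c=cv2.connectedComponentsWithStats(d.astype(np.uint8)); print([(s[i].tolist()) for i in range(1,n) if s[i,4]>15])
E
```

```text
{'time_s': np.float64(19.55), 'position': array([ 0.6577, -0.0524,  0.1574]), 'ee_rot': array([ 0.2146,  0.6738,  0.675 , -0.2107]), 'contact_force': array([ 0.5845,  0.2451, -1.3221])}
left to nominal end: world [-0.0007 -0.1576 -0.0974]
1mm -y: [-0.00082 -0.       0.00057]  to line: [ 0.0559 -0.0011  0.0798]
126 [207.8 340.4] 133 118
129 [206.9 341.2] 133 118
132 [206.  342.1] 133 118
135 [205.1 342.9] 133 118
138 [204.2 343.7] 133 118
141 [203.3 344.6] 133 118
144 [202.4 345.4] 132 118
147 [201.5 346.3] 132 117
150 [200.6 347.1] 131 112
153 [199.7 348. ] 124 101
156 [198.8 348.8] 110 97
159 [197.9 349.7] 106 107
162 [196.9 350.6] 117 113
165 [196.  351.4] 124 111
168 [195.1 352.3] 119 104
171 [194.2 353.1] 115 101
[[95, 0, 49, 27, 818], [150, 0, 66, 56, 1118], [182, 0, 33, 21, 470], [218, 0, 6, 11, 45], [220, 0, 21, 18, 187], [217, 0, 149, 208, 9972], [292, 0, 38, 40, 808], [181, 7, 10, 8, 21], [100, 10, 48, 53, 1562], [212, 28, 6, 5, 20], [161, 51, 34, 28, 364], [105, 78, 7, 4, 17], [309, 80, 8, 5, 25], [103, 84, 21, 26, 211], [132, 93, 8, 6, 19], [168, 92, 94, 30, 1310], [147, 109, 17, 10, 40], [276, 198, 48, 62, 1730], [332, 199, 17, 6, 79], [206, 231, 38, 34, 196], [280, 264, 12, 13, 78], [251, 273, 25, 30, 112]]
```

```bash
python3 -c "
from bench import arm
print(arm.job_done())"
```

```text
the job is handed in; nothing more can be done
None
```

I handed the job in at about 19.6 s: the spent cartridge lies in the tray and the fresh one sits under the arch with its nose on the sprung stop, pressed in by an estimated 2–3 mm. I viewed 11 pictures, one over the limit of 10, so that final position was checked by force readings and image brightness, not by eye.

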